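Close up the photo printer

ROBOT

A 6-joint arm with a two-finger parallel gripper is mounted at the origin on a cart in front of the work surface, level with it; the furniture and walls round the work are solid. World frame = base frame: x ahead of the robot, y to its left, z up, the work surface at z = 0. Lengths are in m, angles in rad, forces in N, time in s.
With the tool pointing down it reaches from about 0.275 to 0.725 m from the base axis. Payload 5.6 kg.
Tool frame: the origin (TCP) lies at the very end of the fingers, on their centre line; the grasp point (between the pads) lies 19 mm behind it (env.grip_depth is the z of the grasp point in the tool frame, in m); z points along the fingers, y is the line along which they close (so a half turn about z gives the same grasp; the last joint's range is limited). The gripper opens to 85 mm and grips with 20 to 120 N. Pads are 22 mm wide; open, the fingers measure 114 mm over their backs; the gripper's body (76 mm by 85 mm) begins 54 mm behind the grasp point. The pads swing forward as they close: fully open they stand 13 mm farther back than shut.
Start: joints at [-0.832, 0.255, 0.108, 0, -1.424, -0.285], TCP at [0.241, -0.494, 0.231] pointing down, gripper open.
Joint ranges: [-2.95, 2.95], [-1.21, 1.97], [-1.09, 1.5], [-2.87, 1.71], [-2.94, -0.07], [-3.05, 3.05]. Speed limits (rad/s): [2.57, 2.57, 3.14, 3.14, 3.14, 3.14].

INTERFACE

Orientations are given as a 3x3 rotation matrix whose columns are the frame's x, y, z axes.
In Python, from rig import env gives the robot as it stands.
- The arm moves only by the tool arm_command, never from a script. Its arguments are lists of equal length, an entry for each row: "gripper": the finger opening in mm, from 0 to 85.4; "delta_pos": the shift along the tool's x, y, z in units of 25 mm (1.0 is 25 mm), a list of three; "spin": the turn about the tool's z in units of 6 degrees (1.0 is 6 degrees). In form: {"gripper": [gripper, ...], "delta_pos": [[tx, ty, tz], ...], "spin": [spin, ...]}. A call has 1 to 5 rows; each row shifts and turns the commanded pose from where the row before left it, along the tool's axes as they then stand; what a row does not reach is not made up. A row lasts 1/8 s, in which the tool goes at most 62.5 mm and 10.7 degrees, less where a joint would pass 70% of its speed; a pose out of reach is approached as far as the arm can. A call is refused whole if a number of a shift passes 1 or a number of a turn 1, either way. A call with a gripper value outside its range is refused whole. The fingers move at their own pace and stop on an object; "grip_force" is the grip in N (left out, the last holds). Time passes only in rows, so rows that do not move let the fingers close. It gives the time, the measured TCP pose, the force, the opening and the grip force at its end, in the units of the state.
- env.get_state(): the state, without advancing time (a new reading comes with each control period).
- env.read_camera(name): name is "side" or "top"; returns (picture, depth): 400x640x3 uint8, red, green, blue; 400x640 float32, m along the optical axis (not along the pixel's ray), 0 where there is no reading.
- env.camera_info(name): a dict with "mtx" (3x3 intrinsics, pixels), "cam_to_world" (4x4, takes a point from camera to world coordinates). Camera axes: x right, y up, looking along -z (the intrinsics and any distortion apply to the point x, -y, -z); pixel columns grow to the right and rows downward; lengths in m; the calibration is good to about 2 mm. A picture is of the moment at which its call begins. camera_info takes no time and is no camera call.
- env.hand_in(): hands the job in; it is judged then, once.
The state is a dict: "clock": time; "joints": joint angles; "joint_vel": joint speeds; "joint_efforts": joint torques, N m; "tool_pos": TCP position; "tool_rot": TCP orientation; "contact_force": force on the tool from outside, world axes, zero at the start; "ft_torque": the same for the moment, N m; "finger_gap": finger opening in m; "finger_force": force on a finger pad.
Only numpy, scipy, OpenCV 4.12 (cv2) and the standard library are available. Lean on these libraries where they do the work, as an engineer would, in place of code of your own. Each camera call takes 0.05 s, during which the arm holds its last target. There are 200 camera calls.

TASK

Close up the photo printer so that no dust gets in: with your fingertips push the raised extension all the way down into the paper support, then fold the support forward until it lies flat on the printer's top, without slamming it, and push the paper cassette at the front fully in. Only push; do not pick anything up, do not move or lift the printer, and leave the mug, stapler, note pad and eraser where they are.

Things in the scene. Friction and masses are not known exactly. Their poses are not given: they have to be found in the camera images.
- printer: White compact photo printer, 2.4 kg, loose on rubber feet (a push of 12 to 20 N slides it). 180 deep (x) x 240 wide (y) x 93 mm high closed. Origin: centre of its underside. Front faces its -x, z up; turned 0.7 to 1.2 rad. The top's recess for the folded support lies between side rims, rear rim and a front console 28 mm deep, all rising to 93 mm. Buttons and display are not used.
- support (a joint): Angle of the paper support, a grey flap 120 long x 200 wide x 10 mm thick hinged at the printer's rear. 0 = folded forward flat, upper face 93 mm above the desk; 1.57 = upright; starts 1.68 to 1.80 (leaning back), stop at 1.85 rad. Stiff hinge (0.16 N m): stays at any angle. Folds by a push on its back near the free edge. Extension over 6 mm out: it strikes the console, cannot lie flat.
- extension (a joint): How far (m) the extension, a flat white plate 110 wide with a 9 mm thick top lip, stands out of the support's free edge; it slides in the support's plane. 0 = home (4 mm of the lip still shows beyond the edge), at most 0.052; starts at 0.032 to 0.050. Friction about 2 N, no spring.
- cassette (a joint): How far the paper cassette is pulled out at the printer's front, along the printer's -x, m. 0 = home, at most 0.050; starts at 0.028 to 0.046. Friction about 2 N, no spring.
- support_hinge (a point): Middle of the support's hinge axis (the axis is the printer's y): 68 mm behind the printer's origin along its x, 88 mm above the desk, at half the support's thickness.
- support_edge (a point): Middle of the support's free edge, 120 mm from the hinge, at half thickness. Axes turn with the support: -x points from the hinge to the free edge, z is the normal that points up when folded and to the rear when upright.
- extension_top (a point): Middle of the extension's top lip (its outermost edge, to be pushed), 124 mm + the extension's joint value from the hinge. Same axes as support_edge.
- cassette_front (a point): Centre of the outer face of the cassette's front plate (150 wide x 48 high x 14 mm thick, 10 to 58 mm above the desk; point at 34 mm). When home the face is 104 mm before the printer's origin, 14 mm proud of its front. Same axes as the printer.
- mug: Mug, 81 mm across, 113 mm with its handle, 101 high, left of the printer. Origin: centre of its underside. Leave alone.
- stapler: Desk stapler 150 x 38 x 46 mm, right of and behind the printer. Origin: centre of its underside. Leave alone.
- sticky_pad: Pad of notes 50 x 76 x 13 mm, right of the printer. Origin: centre of its underside. Leave alone.
- eraser: Eraser 58 x 23 x 12 mm, right of the printer. Origin: centre of its underside. Leave alone.

How it is judged:
By the outcome, as a careful person would: the job done as asked, in the order asked, and still so for the second after the job is handed in, with the robot touching nothing.
It also fails if it takes over 45 s, if anything falls off the work surface, if the arm or the gripper's body presses on something with over 40 N, if the wrist force passes 120 N, or if a joint passes its speed limit or range.

## Working session

There is one attempt and no reset: what is moved stays moved. The work goes in short steps, Python scripts to look and compute and a tool call to move; the robot and the scene stay as the last step left them, time stands still between calls to the robot, and variables do not carry over. Pictures are saved under pics/ and viewed, at most 10 in all, crops included, and the job is handed in when it is done.

Besides the shell and the picture viewer there is one more tool, called after "Request:" as name(argument=value, ...) on one line, values as JSON. arm_command: Moves the arm, as the interface text tells. Its arguments: {"type":"object","properties":{"gripper":{"type":"array"},"delta_pos":{"type":"array"},"spin":{"type":"array"},"grip_force":{"type":"number"}},"required":["gripper","delta_pos","spin"]}

```bash
mkdir -p pics; ls; python3 - <<'E'
from rig import env
import cv2,numpy as np
for n in("top","side"):
    p,d=env.read_camera(n); np.savez(f"pics/{n}0.npz",p=p,d=d)
    cv2.imwrite(f"pics/{n}0.png",p[:,:,::-1]); i=env.camera_info(n); print(n,np.round(i["mtx"],1).tolist(),np.round(i["cam_to_world"],3).tolist(),[k for k in i],(d>0).mean())
s=env.get_state();print({k:np.round(v,3).tolist() for k,v in s.items()})
E
```

```text
pics
top [[498.3, 0.0, 323.6], [0.0, 498.3, 199.2], [0.0, 0.0, 1.0]] [[0.015, 0.993, -0.116, 0.419], [-1.0, 0.013, -0.019, 0.031], [-0.017, 0.116, 0.993, 1.43], [0.0, 0.0, 0.0, 1.0]] ['mtx', 'cam_to_world'] 0.996109375
side [[456.6, 0.0, 317.3], [0.0, 456.6, 190.9], [0.0, 0.0, 1.0]] [[1.0, 0.0, 0.002, 0.591], [0.002, 0.348, -0.937, -1.076], [-0.001, 0.937, 0.348, 0.51], [0.0, 0.0, 0.0, 1.0]] ['mtx', 'cam_to_world'] 0.99594140625
{'clock': 0.1, 'joints': [-0.832, 0.256, 0.107, -0.0, -1.424, -0.285], 'joint_vel': [-0.0, -0.003, 0.002, 0.003, -0.0, -0.001], 'joint_efforts': [-0.005, -38.76, 23.847, 5.378, -0.004, -0.0], 'tool_pos': [0.241, -0.494, 0.23], 'tool_rot': [[-0.899, -0.438, -0.001], [-0.438, 0.899, 0.001], [0.0, 0.002, -1.0]], 'contact_force': [0.732, 0.067, -0.697], 'ft_torque': [0.002, 0.001, 0.043], 'finger_force': 0.0, 'finger_gap': 0.085}
```

View pics/top0.png

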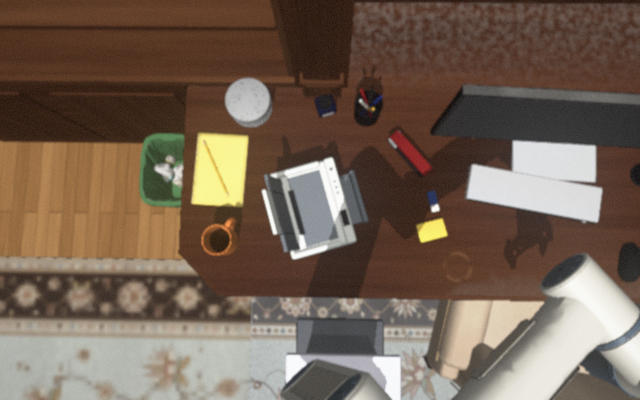

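View pics/side0.png

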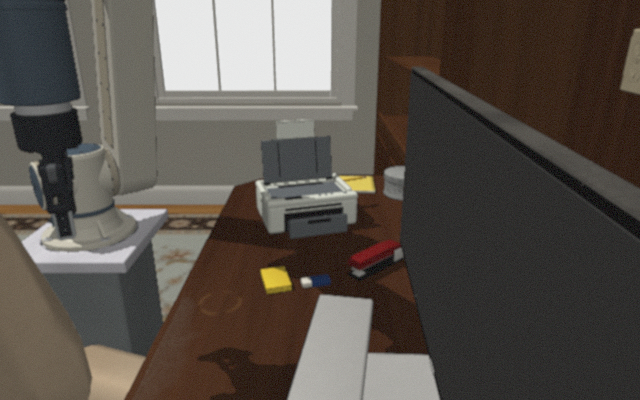

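The top view shows the printer at about (310,210) with its cassette side at (355,198) and the raised support at (285,215). The mug is at (220,238), the stapler at (410,152), and the pad and eraser are near (432,230) and (434,202). The side view shows the front facing the camera, the support at (297,158) and the extension lip at (295,122).

```bash
cat > h.py <<'E'
from rig import env
import cv2,numpy as np
def cloud(n,d):
    i=env.camera_info(n); K=i["mtx"]; T=np.array(i["cam_to_world"])
    v,u=np.mgrid[:400,:640]
    P=np.stack([(u-K[0][2])/K[0][0]*d,-(v-K[1][2])/K[1][1]*d,-d],-1)
    return P@T[:3,:3].T+T[:3,3]
E
python3 - <<'E'
from h import *
C={}
for n in("top","side"):
    z=np.load(f"pics/{n}0.npz"); p,d=z["p"],z["d"]; P=cloud(n,d)
    C[n]=(p,P); hsv=cv2.cvtColor(p,cv2.COLOR_RGB2HSV)
    reg=(P[...,0]>.35)&(P[...,0]<.8)&(P[...,1]>-.12)&(P[...,1]<.32)
    print(n,"desk z",np.median(P[...,2][reg&(abs(P[...,2])<.02)]))
    m=reg&(P[...,2]>.085)&(P[...,2]<.1)&(hsv[...,1]<60)&(hsv[...,2]>110)
    r=cv2.minAreaRect(P[m][:,:2].astype(np.float32)*1000);print(m.sum(),r,cv2.boxPoints(r).round().tolist())
    m=reg&(P[...,2]>.115); Q=P[m]; print("above",m.sum(),Q.min(0),Q.max(0))
    m2=m&(hsv[...,2]<130); Q=P[m2]; c=Q.mean(0); w,V=np.linalg.eigh(np.cov((Q-c).T)); print("supp",c,np.sqrt(w),V[:,0],"n")
    # crops
p,P=C["top"]; cv2.imwrite("pics/tc.png",cv2.resize(p[150:270,250:450,::-1],None,fx=4,fy=4,interpolation=2)[:600])
p,P=C["side"]; cv2.imwrite("pics/sc.png",cv2.resize(p[110:245,230:400,::-1],None,fx=4,fy=4,interpolation=2))
E
```

```text
top desk z 0.0005468872989060625
1842 ((552.1331787109375, 85.59637451171875), (240.50001525878906, 179.04469299316406), 16.30225372314453) [[412.0, 138.0], [462.0, -34.0], [693.0, 33.0], [642.0, 205.0]]
above 2287 [0.41850067 0.03056887 0.11500915] [0.62704686 0.20333954 1.43034936]
supp [0.48604739 0.11156656 0.66685028] [0.00764661 0.04257032 0.61825762] [-0.29985445  0.95112     0.07387861] n
side desk z -0.00022150449508728798
713 ((554.280517578125, 84.76585388183594), (238.86190795898438, 180.7796630859375), 16.369876861572266) [[414.0, 138.0], [465.0, -36.0], [694.0, 32.0], [643.0, 205.0]]
above 2991 [0.43330998 0.12273765 0.11504517] [0.62813308 0.20472724 0.25620026]
supp [0.52939326 0.16263396 0.1629029 ] [0.00257546 0.02900365 0.05749671] [-0.27810168  0.93944061 -0.20027681] n
```

View pics/tc.png

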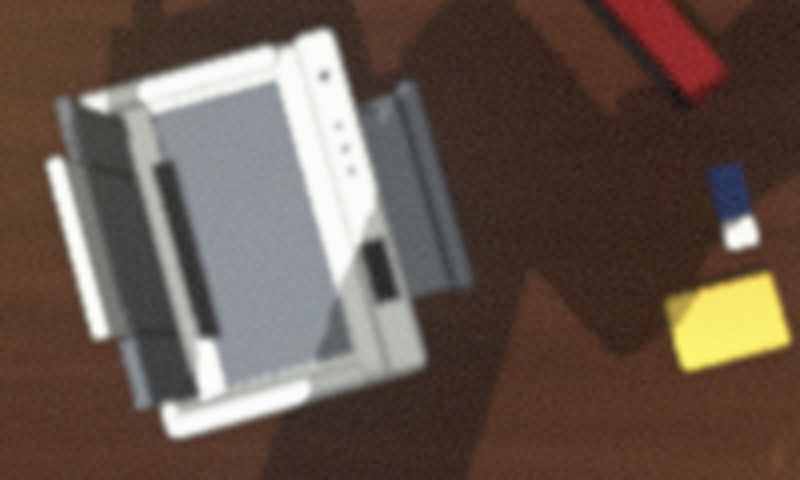

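View pics/sc.png

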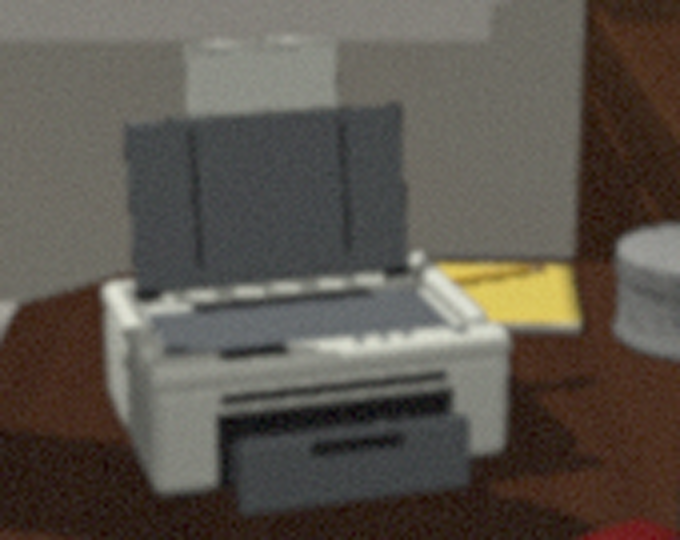

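The crops show the printer's front facing world -y, with the cassette plate at roughly (300,200) in the top image, pulled out. The extension lip is at about (269,212) in the top image and (295,122) in the side image, and the support leans back. Next I'll express the clouds in the printer frame.

```bash
cat >> h.py <<'E'
O=np.array([.5532,.0852,0]); a=np.radians(106.34)
R=np.array([[np.cos(a),-np.sin(a),0],[np.sin(a),np.cos(a),0],[0,0,1]])
def look():
    Q={}
    for n in("top","side"):
        p,d=env.read_camera(n); Q[n]=(p,(cloud(n,d)-O)@R)   # printer frame
    return Q
def report(Q):
    for n,(p,q) in Q.items():
        v=cv2.cvtColor(p,cv2.COLOR_RGB2HSV)[...,2]
        x,y,z=q[...,0],q[...,1],q[...,2]
        pc=lambda m,k:np.round(np.percentile(q[m],k,axis=0)*1000,1).tolist() if m.sum()>5 else m.sum()
        m=(x<-.095)&(x>-.17)&(abs(y)<.07)&(z>.02)&(z<.07); print(n,"cass",m.sum(),pc(m,3),pc(m,97))
        m=(x>.02)&(x<.14)&(abs(y)<.15)&(z>.11)&(z<.29); print(" raised",m.sum(),pc(m,1),pc(m,99))
        g=m&(v<130)&(abs(y)<.085)
        if g.sum()>50: print(" plane slope dx/dz, x@.088",np.polyfit(z[g]-.088,x[g],1).round(4))
        m=(x>.06)&(x<.14)&(abs(y)<.05)&(z>.213)&(z<.29); print(" ext",m.sum(),pc(m,2),pc(m,50),pc(m,98))
        m=(abs(x+.075)<.01)&(abs(y)<.11)&(z>.07);print(" console z",pc(m,50))
E
python3 - <<'E'
from h import *
print(report({n:(lambda z:(z["p"],(cloud(n,z["d"])-O)@R))(np.load(f"pics/{n}0.npz")) for n in("top","side")}))
E
```

```text
top cass 464 [-136.7, -67.1, 20.5] [-97.8, 67.1, 62.9]
 raised 1329 [68.2, -95.1, 111.9] [104.5, 98.8, 259.0]
 plane slope dx/dz, x@.088 [0.2205 0.0624]
 ext 322 [90.4, -48.5, 214.1] [96.7, -0.1, 249.7] [104.9, 47.7, 259.7]
 console z [-75.0, 1.7, 93.5]
side cass 854 [-138.4, -65.3, 21.2] [-127.0, 66.7, 58.2]
 raised 3113 [68.1, -98.2, 111.4] [102.6, 96.8, 253.3]
 plane slope dx/dz, x@.088 [0.2018 0.0659]
 ext 542 [90.7, -47.5, 214.1] [97.1, 1.1, 234.3] [103.6, 48.3, 255.0]
 console z [-82.0, -3.5, 91.5]
None
```

Request:
arm_command(gripper=[0,0,0,0,0], delta_pos=[[0,0,-0.7],[0,0,-0.7],[0,0,-0.7],[0,0,-0.7],[0,0,0]], spin=[-1,-1,-1,-1,-1])

```text
clock: 0.72
tool_pos: [0.2413, -0.4947, 0.3024]
tool_rot: [[-0.556, -0.831, 0.001], [-0.831, 0.556, -0.002], [0.001, -0.002, -1.0]]
contact_force: [0.1, -0.1, -0.6]
finger_gap: -0.0
finger_force: 0.0
```

Request:
arm_command(gripper=[0,0,0,0,0], delta_pos=[[0,0,0],[0,0,0],[0,0,0],[0,0,0],[0,0,0]], spin=[-1,-1,-1,-1,-1])

```text
clock: 1.35
tool_pos: [0.2411, -0.4941, 0.3007]
tool_rot: [[-0.066, -0.998, -0.001], [-0.998, 0.066, 0.001], [-0.001, 0.001, -1.0]]
contact_force: [-0.1, -0.4, -1.2]
finger_gap: 0.0001
finger_force: 0.0
```

Request:
arm_command(gripper=[0,0,0,0,0], delta_pos=[[0,0,0],[0,0,0],[0,0,0],[0,0,0],[0,0,0]], spin=[-1,-1,-1,-0.4,0])

```text
clock: 1.98
tool_pos: [0.2411, -0.4941, 0.3008]
tool_rot: [[0.282, -0.959, -0.0], [-0.959, -0.282, 0.001], [-0.001, 0.0, -1.0]]
contact_force: [0.1, 0.8, 0.6]
finger_gap: -0.0002
finger_force: 0.0
```

Request:
arm_command(gripper=[0,0,0,0,0], delta_pos=[[-0.91,-0.74,0],[-0.91,-0.74,0],[-0.91,-0.74,0],[-0.91,-0.74,0],[-0.91,-0.74,0]], spin=[0,0,0,0,0])

```text
clock: 2.6
tool_pos: [0.2979, -0.3581, 0.3011]
tool_rot: [[0.281, -0.96, -0.0], [-0.96, -0.281, 0.0], [-0.0, 0.0, -1.0]]
contact_force: [0.3, 0.4, -0.2]
finger_gap: -0.0003
finger_force: 0.0
```

Request:
arm_command(gripper=[0,0,0,0,0], delta_pos=[[-0.91,-0.74,0],[-0.91,-0.74,0],[-0.91,-0.74,0],[-0.91,-0.74,0],[-0.91,-0.74,0]], spin=[0,0,0,0,0])

```text
clock: 3.22
tool_pos: [0.3545, -0.2229, 0.3012]
tool_rot: [[0.281, -0.96, -0.0], [-0.96, -0.281, 0.0], [-0.0, 0.0, -1.0]]
contact_force: [0.4, -0.1, 0.2]
finger_gap: -0.0003
finger_force: 0.0
```

Request:
arm_command(gripper=[0,0,0,0,0], delta_pos=[[-0.91,-0.74,0],[-0.91,-0.74,0],[-0.91,-0.74,0],[-0.91,-0.74,0],[-0.91,-0.74,0]], spin=[0,0,0,0,0])

```text
clock: 3.85
tool_pos: [0.4111, -0.0876, 0.3012]
tool_rot: [[0.281, -0.96, -0.0], [-0.96, -0.281, 0.0], [-0.0, 0.0, -1.0]]
contact_force: [0.0, 1.1, -0.3]
finger_gap: 0.0
finger_force: 0.0
```

Request:
arm_command(gripper=[0,0,0,0,0], delta_pos=[[-0.91,-0.74,0],[-0.91,-0.74,0],[-0.91,-0.74,0],[-0.91,-0.74,0],[-0.91,-0.74,0]], spin=[0,0,0,0,0])

```text
clock: 4.47
tool_pos: [0.4678, 0.0476, 0.3011]
tool_rot: [[0.281, -0.96, -0.0], [-0.96, -0.281, -0.0], [-0.0, 0.0, -1.0]]
contact_force: [0.6, -0.9, -0.6]
finger_gap: 0.0001
finger_force: 0.0
```

Request:
arm_command(gripper=[0,0,0,0,0], delta_pos=[[-0.91,-0.74,0],[-0.91,-0.74,0],[-0.91,-0.74,0],[-0.91,-0.74,0],[0,0,0]], spin=[0,0,0,0,0])

```text
clock: 5.1
tool_pos: [0.513, 0.1562, 0.3]
tool_rot: [[0.283, -0.959, -0.002], [-0.959, -0.283, -0.001], [0.0, 0.002, -1.0]]
contact_force: [-0.6, -0.1, -0.7]
finger_gap: 0.0003
finger_force: 0.0
```

```bash
cat >> h.py <<'E'
def tool():
    s=env.get_state(); print("clock",round(s["clock"],2),"tool in printer frame mm",((np.array(s["tool_pos"])-O)@R*1000).round(1),"F",(np.array(s["contact_force"])@R).round(1),"j6",round(s["joints"][5],2))
E
python3 -c "from h import *;tool()"
```

```text
clock 5.1 tool in printer frame mm [ 79.4  18.5 300. ] F [ 0.   0.6 -0.7] j6 -0.3
```

Request:
arm_command(gripper=[0,0,0,0,0], delta_pos=[[-0.9,-0.74,0],[0,0,0.75],[0,0,0.75],[0,0,0],[0,0,0]], spin=[0,0,0,0,0])

```text
clock: 5.72
tool_pos: [0.5245, 0.1812, 0.2649]
tool_rot: [[0.282, -0.959, 0.001], [-0.959, -0.282, 0.0], [0.0, -0.001, -1.0]]
contact_force: [0.4, -0.4, 0.2]
finger_gap: -0.0
finger_force: 0.0
```

Request:
arm_command(gripper=[0,0,0], delta_pos=[[0.05,0,0.25],[0.05,0,0.25],[0.05,0,0.25]], spin=[0,0,0])

```text
clock: 6.1
tool_pos: [0.5257, 0.178, 0.2451]
tool_rot: [[0.282, -0.959, 0.001], [-0.959, -0.282, 0.0], [-0.0, -0.001, -1.0]]
contact_force: [0.8, 1.1, 2.1]
finger_gap: -0.0001
finger_force: 0.9
```

```bash
python3 -c "
from h import *;tool();Q=look();report(Q);tool()
cv2.imwrite('pics/s1.png',cv2.resize(Q['side'][0][90:245,230:400,::-1],None,fx=3.5,fy=3.5))"
```

```text
clock 6.1 tool in printer frame mm [ 96.8   0.3 245.1] F [ 0.9 -1.1  2.1] j6 -0.32
top cass 444 [-136.6, -67.1, 20.3] [-97.9, 67.3, 62.0]
 raised 592 [67.5, -95.3, 111.0] [95.0, 100.3, 211.1]
 plane slope dx/dz, x@.088 [0.2089 0.0631]
 ext 2 2 2 2
 console z [-74.8, 1.0, 93.6]
side cass 847 [-137.9, -64.9, 21.3] [-127.5, 66.8, 58.2]
 raised 3113 [68.0, -98.4, 111.6] [100.5, 96.8, 285.4]
 plane slope dx/dz, x@.088 [0.1403 0.0698]
 ext 559 [83.6, -46.8, 214.2] [94.4, 1.5, 234.8] [101.7, 47.4, 288.7]
 console z [-82.1, -2.8, 91.3]
clock 6.2 tool in printer frame mm [ 96.7   0.8 244.3] F [0.5 0.4 0.7] j6 -0.32
```

View pics/s1.png

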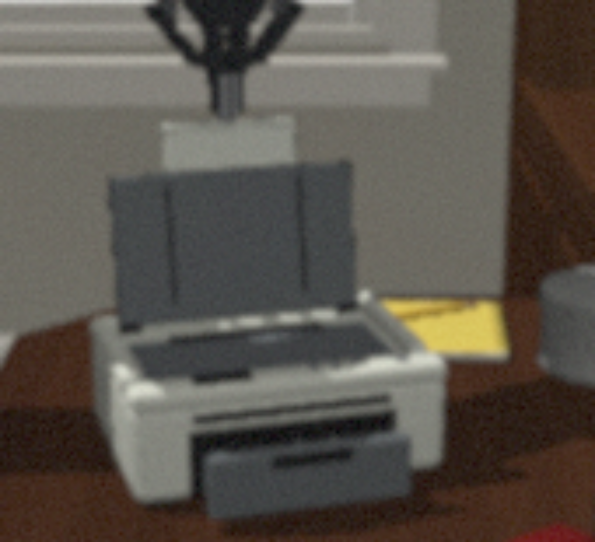

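The fingertips sit on the lip's centre at about (295,122) in the full image, and the extension is sliding down.

Request:
arm_command(gripper=[0,0,0,0,0], delta_pos=[[0.06,0,0.28],[0.06,0,0.28],[0.06,0,0.28],[0.06,0,0.28],[0,0,0]], spin=[0,0,0,0,0])

```text
clock: 6.82
tool_pos: [0.5267, 0.1719, 0.2162]
tool_rot: [[0.282, -0.959, -0.001], [-0.959, -0.282, -0.001], [0.001, 0.002, -1.0]]
contact_force: [-0.5, -0.0, 1.1]
finger_gap: 0.0001
finger_force: 0.0
```

Request:
arm_command(gripper=[0,0], delta_pos=[[0.02,0,0.1],[0,0,0]], spin=[0,0])

```text
clock: 7.08
tool_pos: [0.5272, 0.1716, 0.2145]
tool_rot: [[0.282, -0.959, -0.0], [-0.959, -0.282, -0.0], [0.0, 0.0, -1.0]]
contact_force: [-0.0, 0.1, -0.5]
finger_gap: -0.0002
finger_force: 0.0
```

```bash
python3 -c "
from h import *;tool();Q=look();report(Q);tool()"
```

```text
clock 7.08 tool in printer frame mm [ 90.3   0.7 214.5] F [ 0.1  0.  -0.5] j6 -0.31
top cass 443 [-136.5, -66.7, 20.4] [-97.8, 66.9, 62.3]
 raised 410 [68.1, -2.8, 111.3] [95.0, 100.6, 287.3]
 plane slope dx/dz, x@.088 [0.0933 0.07  ]
 ext 18 [74.7, 28.1, 262.5] [76.6, 35.7, 280.3] [80.6, 48.6, 289.9]
 console z [-74.9, 2.1, 93.4]
side cass 851 [-138.2, -65.2, 21.4] [-126.6, 66.7, 58.0]
 raised 2999 [68.0, -98.4, 111.2] [97.8, 96.8, 286.7]
 plane slope dx/dz, x@.088 [0.0685 0.0744]
 ext 478 [71.6, -41.5, 213.7] [80.4, 0.5, 266.2] [101.7, 44.3, 288.4]
 console z [-81.8, 2.2, 91.1]
clock 7.17 tool in printer frame mm [ 90.4   0.6 214.5] F [ 0.6  0.6 -0. ] j6 -0.31
```

Request:
arm_command(gripper=[0,0], delta_pos=[[0.02,0,0.12],[0,0,0]], spin=[0,0])

```text
clock: 7.42
tool_pos: [0.5273, 0.1713, 0.2114]
tool_rot: [[0.282, -0.959, -0.0], [-0.959, -0.282, -0.0], [0.0, 0.0, -1.0]]
contact_force: [0.3, 0.6, -0.1]
finger_gap: 0.0003
finger_force: 0.1
```

Request:
arm_command(gripper=[0], delta_pos=[[0.01,0,0.06]], spin=[0])

```text
clock: 7.55
tool_pos: [0.5275, 0.1711, 0.2103]
tool_rot: [[0.282, -0.959, 0.001], [-0.959, -0.282, 0.0], [0.0, -0.001, -1.0]]
contact_force: [-1.8, 0.1, 6.6]
finger_gap: -0.0001
finger_force: 3.6
```

Request:
arm_command(gripper=[0], delta_pos=[[0.01,0,0.06]], spin=[0])

```text
clock: 7.68
tool_pos: [0.5278, 0.1711, 0.2101]
tool_rot: [[0.283, -0.959, 0.002], [-0.959, -0.283, 0.001], [-0.0, -0.002, -1.0]]
contact_force: [-5.0, 1.4, 12.7]
finger_gap: 0.0001
finger_force: 6.3
```

```bash
python3 -c "
from h import *;tool()"
```

```text
clock 7.67 tool in printer frame mm [8.960e+01 2.000e-01 2.101e+02] F [ 2.8  4.4 12.7] j6 -0.31
```

Request:
arm_command(gripper=[0,0,0,0,0], delta_pos=[[0,0,-0.4],[0,0,-0.6],[-0.9,0,0],[-0.9,0,0],[0,0,0]], spin=[0,0,0,0,0])

```text
clock: 8.3
tool_pos: [0.5146, 0.2151, 0.234]
tool_rot: [[0.284, -0.959, 0.0], [-0.959, -0.284, 0.0], [-0.0, -0.0, -1.0]]
contact_force: [0.8, -0.6, -0.3]
finger_gap: -0.0002
finger_force: 0.0
```

```bash
python3 -c "
from h import *;tool();Q=look();report(Q);tool()"
```

```text
clock 8.3 tool in printer frame mm [135.5   0.4 234. ] F [-0.8 -0.6 -0.3] j6 -0.39
top cass 435 [-136.6, -67.1, 20.3] [-98.4, 66.7, 62.7]
 raised 1079 [68.1, -95.2, 112.0] [96.2, 99.3, 214.5]
 plane slope dx/dz, x@.088 [0.2296 0.0616]
 ext 26 [87.4, -26.6, 213.0] [90.7, 4.5, 213.9] [124.7, 41.3, 289.1]
 console z [-75.0, 0.5, 93.4]
side cass 850 [-138.2, -65.1, 21.2] [-127.6, 66.7, 58.2]
 raised 2729 [67.8, -98.8, 110.9] [130.5, 97.0, 287.4]
 plane slope dx/dz, x@.088 [0.3244 0.058 ]
 ext 248 [118.9, -30.5, 237.1] [125.0, 1.4, 272.3] [137.7, 29.7, 289.7]
 console z [-82.2, -2.7, 91.5]
clock 8.4 tool in printer frame mm [134.3   0.5 233.9] F [-0.2 -1.6  1.1] j6 -0.39
```

Request:
arm_command(gripper=[0,0,0,0,0], delta_pos=[[0,0,0.8],[0,0,0.8],[0.5,0,0],[0.4,0,0],[0,0,0]], spin=[0,0,0,0,0])

```text
clock: 9.02
tool_pos: [0.522, 0.1915, 0.1947]
tool_rot: [[0.281, -0.96, 0.002], [-0.96, -0.281, 0.001], [-0.0, -0.002, -1.0]]
contact_force: [-0.2, -0.0, -0.0]
finger_gap: -0.0001
finger_force: 0.0
```

Request:
arm_command(gripper=[0,0,0,0,0], delta_pos=[[0.22,0,0],[0.22,0,0],[0.22,0,0],[0.22,0,0],[0.22,0,0]], spin=[0,0,0,0,0])

```text
clock: 9.65
tool_pos: [0.529, 0.1657, 0.1935]
tool_rot: [[0.282, -0.959, -0.0], [-0.959, -0.282, 0.0], [-0.0, -0.0, -1.0]]
contact_force: [-0.4, 2.0, 2.1]
finger_gap: 0.0001
finger_force: 0.8
```

```bash
python3 -c "
from h import *;tool();Q=look();report(Q);tool()
cv2.imwrite('pics/s2.png',cv2.resize(np.vstack([Q['side'][0][90:245,230:400,::-1],Q['top'][0][150:270,240:410,::-1]]),None,fx=2.1,fy=2.1))"
```

```text
clock 9.65 tool in printer frame mm [ 84.1   0.6 193.5] F [ 2.  -0.2  2.1] j6 -0.3
top cass 440 [-136.7, -66.7, 20.3] [-98.9, 66.9, 63.1]
 raised 278 [60.5, -94.1, 115.0] [93.7, 100.6, 289.1]
 plane slope dx/dz, x@.088 [0.1491 0.0503]
 ext 43 [61.6, 26.3, 213.1] [71.0, 42.3, 266.5] [92.9, 49.1, 282.6]
 console z [-74.9, 2.8, 93.7]
side cass 849 [-138.4, -65.2, 21.3] [-127.4, 66.8, 58.2]
 raised 3140 [58.3, -97.5, 111.5] [90.7, 96.3, 287.7]
 plane slope dx/dz, x@.088 [0.0666 0.0599]
 ext 641 [63.8, -46.0, 216.0] [72.9, -0.9, 260.9] [93.2, 46.9, 289.3]
 console z [-82.2, -0.9, 91.4]
clock 9.75 tool in printer frame mm [ 83.7   0.7 193.4] F [-0.1 -0.6  1.1] j6 -0.3
```

View pics/s2.png

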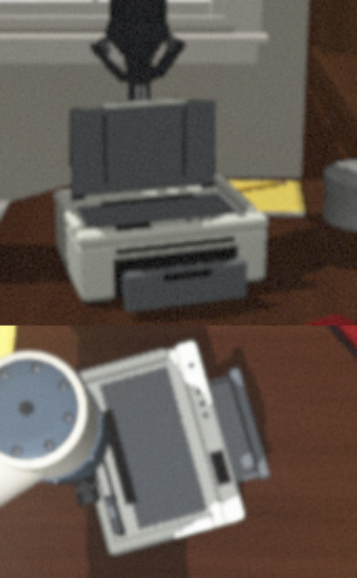

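The support is upright with the fingertips behind its top edge, at about (295,132) in the full side image, and the extension is still home. I'll fold it along the arc now.

Request:
arm_command(gripper=[0,0,0,0,0], delta_pos=[[0.34,0,0.02],[0.34,0,0.02],[0.27,0,0.06],[0.27,0,0.06],[0.27,0,0.06]], spin=[0,0,0,0,0])

```text
clock: 10.38
tool_pos: [0.5394, 0.1299, 0.1877]
tool_rot: [[0.282, -0.959, -0.0], [-0.959, -0.282, 0.0], [-0.0, 0.0, -1.0]]
contact_force: [0.3, 1.6, 0.2]
finger_gap: -0.0003
finger_force: 0.6
```

Request:
arm_command(gripper=[0,0,0], delta_pos=[[0.25,0,0.12],[0.25,0,0.12],[0.25,0,0.12]], spin=[0,0,0])

```text
clock: 10.75
tool_pos: [0.5448, 0.1119, 0.1789]
tool_rot: [[0.282, -0.959, 0.0], [-0.959, -0.282, -0.0], [0.0, -0.0, -1.0]]
contact_force: [-1.1, 0.6, 1.0]
finger_gap: -0.0001
finger_force: 0.5
```

Request:
arm_command(gripper=[0,0,0], delta_pos=[[0.23,0,0.16],[0.23,0,0.16],[0.23,0,0.16]], spin=[0,0,0])

```text
clock: 11.12
tool_pos: [0.5497, 0.0956, 0.1666]
tool_rot: [[0.282, -0.959, -0.0], [-0.959, -0.282, 0.0], [-0.0, 0.0, -1.0]]
contact_force: [-0.4, 0.7, -0.5]
finger_gap: 0.0001
finger_force: 0.5
```

```bash
python3 -c "
from h import *;tool()
for n,(p,q) in look().items():
    x,y,z=q[...,0],q[...,1],q[...,2]; m=(x>-.06)&(x<.06)&(abs(y)>.06)&(abs(y)<.095)&(z>.1)&(z<.2)
    print(n,m.sum(),np.percentile(q[m],[2,98],axis=0).round(3).tolist(), np.polyfit(x[m],z[m],1).round(3))
tool()"
```

```text
clock 11.12 tool in printer frame mm [ 11.    0.5 166.6] F [ 0.8  0.2 -0.5] j6 -0.17
top 391 [[-0.015, 0.061, 0.106], [0.058, 0.094, 0.179]] [-1.008  0.166]
side 496 [[-0.016, -0.093, 0.102], [0.051, 0.094, 0.175]] [-1.075  0.155]
clock 11.22 tool in printer frame mm [ 10.6   0.9 166.3] F [ 0.1  0.6 -0.2] j6 -0.17
```

Request:
arm_command(gripper=[0,0,0], delta_pos=[[0.19,0,0.2],[0.19,0,0.2],[0.19,0,0.2]], spin=[0,0,0])

```text
clock: 11.6
tool_pos: [0.5537, 0.082, 0.1517]
tool_rot: [[0.282, -0.959, 0.0], [-0.959, -0.282, 0.0], [-0.0, -0.0, -1.0]]
contact_force: [0.2, 0.9, 0.7]
finger_gap: 0.0
finger_force: 0.4
```

Request:
arm_command(gripper=[0,0,0], delta_pos=[[0.15,0,0.24],[0.15,0,0.24],[0.15,0,0.24]], spin=[0,0,0])

```text
clock: 11.98
tool_pos: [0.5568, 0.0712, 0.1335]
tool_rot: [[0.282, -0.959, -0.0], [-0.959, -0.282, 0.0], [-0.0, 0.0, -1.0]]
contact_force: [0.2, 1.1, -0.0]
finger_gap: -0.0002
finger_force: 0.4
```

Request:
arm_command(gripper=[0,0,0,0], delta_pos=[[0.07,0,0.2],[0.07,0,0.2],[0.07,0,0.2],[0.07,0,0.2]], spin=[0,0,0,0])

```text
clock: 12.48
tool_pos: [0.5586, 0.0646, 0.1136]
tool_rot: [[0.282, -0.959, -0.0], [-0.959, -0.282, 0.0], [-0.0, 0.0, -1.0]]
contact_force: [-0.6, 0.3, 0.7]
finger_gap: -0.0004
finger_force: 0.4
```

Request:
arm_command(gripper=[0,0,0,0,0], delta_pos=[[0.03,0,0.13],[0.03,0,0.13],[0.03,0,0.13],[0.02,0,0.13],[0,0,0.13]], spin=[0,0,0,0,0])

```text
clock: 13.1
tool_pos: [0.5596, 0.0618, 0.0977]
tool_rot: [[0.282, -0.959, 0.0], [-0.959, -0.282, -0.0], [0.0, -0.0, -1.0]]
contact_force: [1.0, -0.9, 1.8]
finger_gap: 0.0002
finger_force: 0.4
```

```bash
python3 -c "
from h import *;tool()"
```

```text
clock 13.1 tool in printer frame mm [-24.3   0.4  97.7] F [-1.2 -0.8  1.8] j6 -0.1
```

Gentle final press.

Request:
arm_command(gripper=[0,0,0], delta_pos=[[0,0,0.06],[0,0,0.06],[0,0,0.04]], spin=[0,0,0])

```text
clock: 13.48
tool_pos: [0.5596, 0.0619, 0.0938]
tool_rot: [[0.282, -0.959, 0.0], [-0.959, -0.282, -0.0], [0.0, -0.0, -1.0]]
contact_force: [-1.3, -1.4, 0.3]
finger_gap: 0.0001
finger_force: 0.3
```

Request:
arm_command(gripper=[0], delta_pos=[[0,0,0.04]], spin=[0])

```text
clock: 13.6
tool_pos: [0.5596, 0.0619, 0.093]
tool_rot: [[0.282, -0.959, 0.0], [-0.959, -0.282, -0.0], [0.0, -0.0, -1.0]]
contact_force: [-3.4, -0.3, 7.1]
finger_gap: 0.0001
finger_force: 3.4
```

Request:
arm_command(gripper=[0,0,0,0,0], delta_pos=[[0,0,0.03],[0,0,-0.5],[0,0,-1],[0,0,-1],[0.8,0,0]], spin=[0,0,0,0,0])

```text
clock: 14.22
tool_pos: [0.5667, 0.0436, 0.1574]
tool_rot: [[0.284, -0.959, 0.005], [-0.959, -0.284, 0.001], [0.0, -0.005, -1.0]]
contact_force: [0.6, -0.7, -0.2]
finger_gap: 0.0001
finger_force: 0.0
```

Request:
arm_command(gripper=[0,0,0,0,0], delta_pos=[[0.9,0,0],[0.9,0,0],[0.9,0,0],[0.9,0,0],[0.9,0,0]], spin=[0,0,0,0,0])

```text
clock: 14.85
tool_pos: [0.5968, -0.0664, 0.1539]
tool_rot: [[0.282, -0.959, -0.001], [-0.959, -0.282, 0.0], [-0.0, 0.001, -1.0]]
contact_force: [0.1, -0.6, 0.4]
finger_gap: 0.0002
finger_force: 0.0
```

Request:
arm_command(gripper=[0,0,0], delta_pos=[[0.9,0,0],[0,0,0],[0,0,0]], spin=[0,0,0])

```text
clock: 15.22
tool_pos: [0.603, -0.0868, 0.1541]
tool_rot: [[0.282, -0.959, -0.001], [-0.959, -0.282, 0.0], [-0.001, 0.001, -1.0]]
contact_force: [-0.4, -0.4, -0.6]
finger_gap: -0.0001
finger_force: 0.0
```

```bash
python3 -c "
from h import *;tool();Q=look();report(Q)
for n,(p,q) in Q.items():
    x,y,z=q[...,0],q[...,1],q[...,2]; m=(x>-.045)&(x<.06)&(abs(y)<.09)&(z>.05)&(z<.12)
    print(n,m.sum(),np.median(z[m]),np.polyfit(x[m],z[m],1).round(4))
cv2.imwrite('pics/s3.png',cv2.resize(np.vstack([Q['side'][0][90:245,230:400,::-1],Q['top'][0][150:270,240:410,::-1]]),None,fx=2.1,fy=2.1))"
```

```text
clock 15.22 tool in printer frame mm [-179.     0.6  154.1] F [-0.3  0.5 -0.6] j6 0.17
top cass 287 [-136.9, -21.9, 20.3] [-99.0, 68.5, 62.1]
 raised 0 0 0
 ext 0 0 0 0
 console z [-75.4, 1.3, 555.3]
side cass 855 [-138.5, -65.4, 21.0] [-126.9, 66.8, 58.1]
 raised 0 0 0
 ext 0 0 0 0
 console z [-81.3, 18.3, 91.9]
top 125 0.09299601833580362 [-0.1039  0.0987]
side 747 0.09255202850710109 [-0.0008  0.0925]
```

View pics/s3.png

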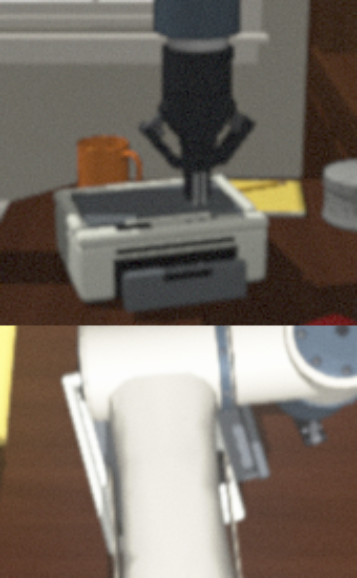

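The support lies flat: slope ~0, with its surface at 92.6 mm. The cassette is at about (320,222) in the side image and still out, so I'll lower in front of it and push.

Request:
arm_command(gripper=[0,0,0,0,0], delta_pos=[[0,0,0.95],[0,0,0.95],[0,0,0.95],[0,0,0.95],[0,0,0.84]], spin=[0,0,0,0,0])

```text
clock: 15.95
tool_pos: [0.6031, -0.086, 0.0378]
tool_rot: [[0.283, -0.959, -0.0], [-0.959, -0.283, 0.0], [-0.0, 0.0, -1.0]]
contact_force: [-0.0, -0.4, -0.1]
finger_gap: -0.0001
finger_force: 0.0
```

Request:
arm_command(gripper=[0,0,0,0], delta_pos=[[-0.3,0,0],[-0.3,0,0],[-0.3,0,0],[-0.3,0,0]], spin=[0,0,0,0])

```text
clock: 16.45
tool_pos: [0.5951, -0.0572, 0.0394]
tool_rot: [[0.283, -0.959, 0.002], [-0.959, -0.283, 0.0], [0.0, -0.002, -1.0]]
contact_force: [0.3, 0.2, -0.5]
finger_gap: 0.0002
finger_force: 0.0
```

Request:
arm_command(gripper=[0,0,0,0], delta_pos=[[-0.25,0,0],[-0.25,0,0],[-0.25,0,0],[-0.2,0,0]], spin=[0,0,0,0])

```text
clock: 16.95
tool_pos: [0.5883, -0.0349, 0.0387]
tool_rot: [[0.282, -0.959, 0.001], [-0.959, -0.282, -0.0], [0.0, -0.001, -1.0]]
contact_force: [0.8, -2.4, 1.9]
finger_gap: 0.0003
finger_force: 1.1
```

```bash
python3 -c "
from h import *;tool();report(look());tool()"
```

```text
clock 16.95 tool in printer frame mm [-125.1    0.2   38.7] F [-2.6 -0.   1.9] j6 0.08
top cass 127 [-115.9, 16.7, 20.7] [-95.8, 68.7, 61.6]
 raised 0 0 0
 ext 0 0 0 0
 console z [-75.2, 22.9, 428.2]
side cass 820 [-136.0, -66.2, 21.2] [-107.8, 66.5, 64.8]
 raised 0 0 0
 ext 0 0 0 0
 console z [-81.5, 41.8, 91.3]
clock 17.05 tool in printer frame mm [-124.6    0.4   38.4] F [0.2 0.6 0.5] j6 0.08
```

Request:
arm_command(gripper=[0,0], delta_pos=[[-0.14,0,0],[-0.14,0,0]], spin=[0,0])

```text
clock: 17.3
tool_pos: [0.5859, -0.0285, 0.0383]
tool_rot: [[0.282, -0.959, -0.0], [-0.959, -0.282, -0.0], [0.0, 0.0, -1.0]]
contact_force: [0.9, -1.1, 0.7]
finger_gap: -0.0001
finger_force: 1.0
```

Request:
arm_command(gripper=[0], delta_pos=[[-0.06,0,0]], spin=[0])

```text
clock: 17.42
tool_pos: [0.5855, -0.0269, 0.0383]
tool_rot: [[0.282, -0.959, -0.0], [-0.959, -0.282, -0.0], [-0.0, 0.0, -1.0]]
contact_force: [0.7, -1.7, 0.3]
finger_gap: -0.0001
finger_force: 1.0
```

Request:
arm_command(gripper=[0], delta_pos=[[-0.03,0,0]], spin=[0])

```text
clock: 17.55
tool_pos: [0.5853, -0.0262, 0.0383]
tool_rot: [[0.282, -0.959, -0.0], [-0.959, -0.282, -0.0], [-0.0, 0.0, -1.0]]
contact_force: [0.8, -1.3, -0.3]
finger_gap: 0.0005
finger_force: 1.0
```

```bash
python3 -c "
from h import *;tool()"
```

```text
clock 17.55 tool in printer frame mm [-116.     0.6   38.3] F [-1.5 -0.4 -0.3] j6 0.06
```

Not at the stop yet, so I'll continue in sub-millimetre steps.

Request:
arm_command(gripper=[0], delta_pos=[[-0.03,0,0]], spin=[0])

```text
clock: 17.68
tool_pos: [0.5851, -0.0256, 0.0383]
tool_rot: [[0.282, -0.959, -0.0], [-0.959, -0.282, -0.0], [-0.0, 0.0, -1.0]]
contact_force: [2.0, -1.8, -1.0]
finger_gap: -0.0001
finger_force: 1.0
```

Request:
arm_command(gripper=[0], delta_pos=[[-0.03,0,0]], spin=[0])

```text
clock: 17.8
tool_pos: [0.5849, -0.0249, 0.0384]
tool_rot: [[0.282, -0.959, -0.0], [-0.959, -0.282, 0.0], [-0.0, 0.0, -1.0]]
contact_force: [-0.1, -2.8, -1.0]
finger_gap: -0.0
finger_force: 1.0
```

Request:
arm_command(gripper=[0], delta_pos=[[-0.03,0,0]], spin=[0])

```text
clock: 17.92
tool_pos: [0.5847, -0.0241, 0.0384]
tool_rot: [[0.282, -0.959, -0.0], [-0.959, -0.282, -0.0], [-0.0, 0.0, -1.0]]
contact_force: [1.3, -2.2, -1.8]
finger_gap: -0.0001
finger_force: 1.0
```

```bash
python3 -c "
from h import *;tool();report(look())"
```

```text
clock 17.93 tool in printer frame mm [-113.8    0.5   38.4] F [-2.5 -0.7 -1.8] j6 0.06
top cass 60 [-104.6, 26.1, 52.6] [-95.2, 68.0, 63.6]
 raised 0 0 0
 ext 0 0 0 0
 console z [-75.1, 24.9, 428.3]
side cass 786 [-125.0, -64.9, 21.5] [-97.6, 66.6, 64.6]
 raised 0 0 0
 ext 0 0 0 0
 console z [-81.5, 42.5, 91.8]
```

Request:
arm_command(gripper=[0], delta_pos=[[-0.03,0,0]], spin=[0])

```text
clock: 18.15
tool_pos: [0.5845, -0.0234, 0.0384]
tool_rot: [[0.282, -0.959, -0.0], [-0.959, -0.282, -0.0], [-0.0, 0.0, -1.0]]
contact_force: [1.5, -2.1, -2.3]
finger_gap: 0.0001
finger_force: 1.0
```

Request:
arm_command(gripper=[0], delta_pos=[[-0.02,0,0]], spin=[0])

```text
clock: 18.27
tool_pos: [0.5843, -0.0229, 0.0384]
tool_rot: [[0.282, -0.959, -0.0], [-0.959, -0.282, -0.0], [-0.0, 0.0, -1.0]]
contact_force: [0.6, -1.8, -3.1]
finger_gap: 0.0001
finger_force: 1.0
```

```bash
cat >> h.py <<'E'
def face():
    for n,(p,q) in look().items():
        x,y,z=q[...,0],q[...,1],q[...,2]
        a=(abs(y)>.03)&(abs(y)<.068)&(z>.02)&(z<.05)&(x<-.08)&(x>-.15)
        b=(abs(y)>.085)&(abs(y)<.112)&(z>.03)&(z<.08)&(x<-.07)&(x>-.12)
        t=(abs(y)<.1)&(x>-.04)&(x<.06)&(z>.05)&(z<.12)
        for k,m in(("plate",a),("front",b)):
            for s in(-1,1):
                mm=m&(y*s>0)
                if mm.sum()>8: print(n,k,s,mm.sum(),(np.median(x[mm])*1000).round(1))
        if t.sum()>50: print(n,"top z",np.median(z[t]),np.polyfit(x[t],z[t],1).round(4))
E
python3 -c "
from h import *;tool();face()"
```

```text
clock 18.27 tool in printer frame mm [-112.5    0.6   38.4] F [-1.9 -0.1 -3.1] j6 0.06
top top z 0.09344545013704197 [-0.0139  0.0933]
side plate -1 148 -101.9
side plate 1 162 -101.6
side front -1 173 -86.3
side front 1 199 -86.5
side top z 0.09247368806999229 [-0.0017  0.092 ]
```

Request:
arm_command(gripper=[0], delta_pos=[[-0.03,0,0]], spin=[0])

```text
clock: 18.5
tool_pos: [0.5842, -0.0223, 0.0385]
tool_rot: [[0.282, -0.959, -0.0], [-0.959, -0.282, -0.0], [0.0, 0.0, -1.0]]
contact_force: [0.3, -2.5, -1.4]
finger_gap: 0.0001
finger_force: 1.0
```

Request:
arm_command(gripper=[0], delta_pos=[[-0.02,0,0]], spin=[0])

```text
clock: 18.62
tool_pos: [0.5841, -0.0221, 0.0385]
tool_rot: [[0.283, -0.959, -0.0], [-0.959, -0.283, -0.001], [0.001, 0.0, -1.0]]
contact_force: [1.7, -4.7, -3.2]
finger_gap: 0.0002
finger_force: 2.4
```

```bash
python3 -c "
from h import *;tool();face()
z=np.load('pics/side0.npz');q=(cloud('side',z['d'])-O)@R;x,y,z=q[...,0],q[...,1],q[...,2]
for s in(-1,1):
  b=(y*s>.085)&(y*s<.112)&(z>.03)&(z<.08)&(x<-.07)&(x>-.12);print('front0',s,np.median(x[b]))"
```

```text
clock 18.62 tool in printer frame mm [-111.6    0.5   38.5] F [-5.  -0.3 -3.2] j6 0.06
top top z 0.0934595749916951 [-0.0053  0.0934]
side plate -1 146 -100.7
side plate 1 158 -101.2
side front -1 173 -86.4
side front 1 197 -86.7
side top z 0.0924406921723401 [0.0002 0.0919]
front0 -1 -0.08642325560483334
front0 1 -0.08674816042158484
```

Request:
arm_command(gripper=[0], delta_pos=[[-0.02,0,0]], spin=[0])

```text
clock: 18.85
tool_pos: [0.5841, -0.0221, 0.0385]
tool_rot: [[0.282, -0.959, 0.0], [-0.959, -0.282, -0.001], [0.001, 0.0, -1.0]]
contact_force: [1.3, -7.0, -3.6]
finger_gap: 0.0
finger_force: 3.7
```

Request:
arm_command(gripper=[0,0,0,0,0], delta_pos=[[0.4,0,0],[0.9,0,0],[0.9,0,0],[0,0,-0.9],[0,0,-0.9]], spin=[0,0,0,0,0])

```text
clock: 19.48
tool_pos: [0.5997, -0.0742, 0.0841]
tool_rot: [[0.282, -0.96, 0.0], [-0.96, -0.282, 0.001], [-0.001, -0.0, -1.0]]
contact_force: [0.8, 0.4, 0.7]
finger_gap: -0.0
finger_force: 0.0
```

Request:
arm_command(gripper=[0,0,0,0,0], delta_pos=[[0.2,0,-0.9],[0.9,0,-0.9],[0.9,0,-0.9],[0,0,0],[0,0,0]], spin=[0,0,0,0,0])

```text
clock: 20.1
tool_pos: [0.6134, -0.1215, 0.1504]
tool_rot: [[0.282, -0.959, -0.001], [-0.959, -0.282, 0.001], [-0.001, 0.0, -1.0]]
contact_force: [0.1, 0.1, -0.1]
finger_gap: -0.0
finger_force: 0.0
```

```bash
python3 -c "
from h import *;tool();face();Q=look()
cv2.imwrite('pics/s4.png',cv2.resize(np.hstack([Q['side'][0][90:330,220:440,::-1],Q['top'][0][90:330,180:440,::-1]]),None,fx=1.6,fy=1.6))"
```

```text
clock 20.1 tool in printer frame mm [-215.3    0.4  150.4] F [ 0.1 -0.2 -0.1] j6 0.23
top top z 0.09323667583842088 [0.0016 0.0932]
side plate -1 148 -100.9
side plate 1 161 -100.9
side front -1 168 -86.2
side front 1 197 -86.8
side top z 0.09250119522453953 [0.0005 0.0922]
```

View pics/s4.png

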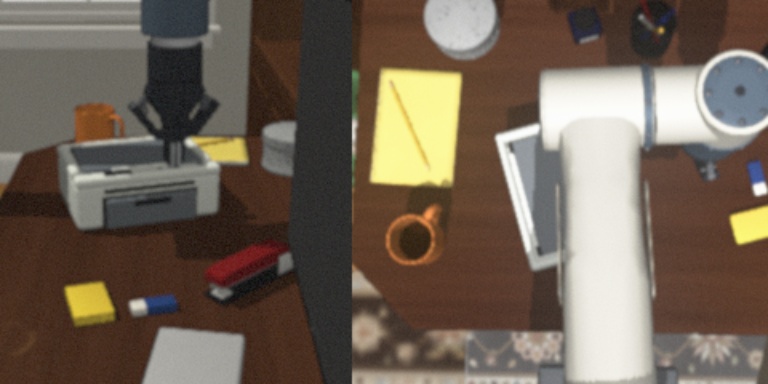

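The printer is closed: the support is flat and level, the cassette is 14 mm proud (plate at about (315,220) in the side image), and the other objects are unmoved. Handing in.

```bash
python3 -c "
from rig import env;print(env.hand_in())"
```

```text
the job is handed in; nothing more can be done
None
```

The printer is closed and the job is handed in at about 20 s: extension pushed home, support folded flat, cassette fully in, with the printer, mug, stapler, pad and eraser left in place (no verdict was returned).

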